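Make up the feeding kit and the sampling kit on an animal-lab bench

ROBOT

A 6-joint arm with a two-finger parallel gripper is mounted at the origin on the work surface. World frame = base frame: x ahead of the robot, y to its left, z up, the work surface at z = 0. Lengths are in mm, angles in rad, forces in N, time in s.
With the tool pointing down it reaches from about 300 to 825 mm from the base axis. Payload 5.4 kg.
Tool frame: the origin (TCP) lies on the centre line of the jaws, within the pads' length; the fingertips stand 17 mm ahead of it and the grasp point (between the pads) lies 2 mm behind it; x points along the fingers, y is the direction in which the jaws open and shut, and the axes are right-handed (so a half turn about x gives the same grasp; the last joint's range is limited). The gripper opens to 92 mm and grips with 3 to 60 N. Pads are 20 mm wide; open, the fingers measure 128 mm over their backs; the gripper's body (75 mm by 189 mm) begins 69 mm behind the grasp point.
Start: joints at [1.015, 0.158, 1.597, -0, 1.386, -0.21], TCP at [194.905, 540.942, 231.601] pointing down, gripper open.
Joint ranges: [-2.91, 2.91], [-0.94, 2.29], [0.18, 2.7], [-1.29, 4.43], [0.17, 2.64], [-3, 3]. Speed limits (rad/s): [2.57, 2.57, 3.14, 3.14, 3.14, 3.14].

INTERFACE

Orientations are given as a rotation vector (axis times angle).
In Python, from cell import robot, eyes, workorder, spotter gives the robot as it stands.
- The arm moves only by the shell command python3 -m jog 'ROWS' [FORCE]. ROWS is JSON, a list that holds one entry, the list of rows, each a list of 7 numbers: the shift along the tool's x, y, z in units of 0.8 m (1.0 is 0.8 m), then the turn, a rotation vector about the tool's x, y, z in units of pi/2 rad (1.0 is pi/2 rad), then the opening, from 0 (shut) to 1 (fully open). A call has 1 to 20 rows; each row is the pose to reach, as a shift and turn from the pose commanded when the call began, along the tool's axes at that moment; what a row does not reach only later rows make up. A row lasts 1/12 s, in which the tool goes at most 41.7 mm and 7.16 degrees, less where a joint would pass 70% of its speed; a pose out of reach is approached as far as the arm can. A call with a number of a shift or a turn outside -1 to 1 is refused whole. A call with a gripper value outside its range is refused whole. The fingers move at their own pace and stop on an object; FORCE is the grip in N (left out, the last holds). Time passes only in rows, so rows that repeat a pose let the fingers close. It gives the time, the measured TCP pose, the force and the opening at its end, in the units of the state.
- robot.get_obs(): the state, without advancing time (a new reading comes with each control period).
- eyes.grab_frame(name): name is "scene" or "top"; returns a dict with "frame" (480x640x3 uint8, blue, green, red), "K" (3x3 intrinsics, pixels), "dist_coeffs" ([k1, k2, p1, p2, k3] as OpenCV has them; the pictures are not rectified), "cam_to_world" (4x4, takes a point from camera to world coordinates). Camera axes: x right, y up, looking along -z (the intrinsics and any distortion apply to the point x, -y, -z); pixel columns grow to the right and rows downward; lengths in mm; the calibration is good to about 2 mm. A picture is of the moment at which its call begins. There is no depth.
- workorder.sign_off(): hands the job in, once; it reports no verdict.
Trained networks look in a picture, given as the dict that the camera call returned (one of the last four; its "shot" number tells which), for a name from the list of things; names that differ only in an ending like _2 or _b are one class to them, and where a whole thing is asked for, a point or a joint stands for the part that bears it (a point fixed in the world has none). Each returns a list of dicts, best first, with "confidence" (0 to 1); they miss things now and then, are a little off and sometimes report something else, mostly with a low value. They report only what shows in the picture. A call takes as long as a camera call. They do not tell look-alikes from the thing itself.
- spotter.cut_out(query, picture): "region" (480x640 bool, what is visible of it) and "position" ([row, column] in pixels, amid what is visible of it).
The state is a dict: "time": time; "qpos": joint angles; "joint_vel": joint speeds; "effort": joint torques, N m; "tool_pos": TCP position; "orientation": TCP orientation; "wrist_force": force on the tool from outside, world axes, zero at the start; "ft_torque": the same for the moment, N m; "finger_gap": finger opening in mm.
Only numpy, scipy, OpenCV 4.12 (cv2) and the standard library are available. Lean on these libraries where they do the work, as an engineer would, in place of code of your own. Each camera call takes 0.05 s, during which the arm holds its last target. There are 200 camera calls.

TASK

Make up the two kits from the stock standing in the middle of the bench: the large bottle and the steel dish go into the tray with two compartments; the small bottle, the squat pot and the blue forceps go into the tray with three compartments, the forceps lying in its long compartment. Give each thing a compartment of its own, flat on the tray's floor, and keep bottles, pot and dish upright all the way. Leave the glass beaker, the roll of tape and the rubber stopper where they are.

Things in the scene. Friction and masses are not known exactly. Their poses are not given: they have to be found in the camera images.
- bottle_large: The larger of two alike whitish plastic bottles with white screw caps, standing: 85 mm tall, body 50 mm across up to 58 mm high, then the cap, 36 mm across, from 66 mm to the top; about 160 g. Origin: centre of the underside, z up. Goes to the two-compartment tray.
- bottle_small: The smaller bottle of the same make, standing: 66 mm tall, body 36 mm across up to 46 mm high, then the cap, 24 mm across, from 54 mm to the top; about 50 g. Origin: centre of the underside, z up. Goes to the three-compartment tray.
- pot: Squat whitish specimen pot with a white lid nearly as wide as itself, standing: 45 mm tall, 49 mm across, its lid (top 14 mm) 52 mm across; about 60 g. Origin: centre of the underside, z up. Goes to the three-compartment tray.
- dish: Open round stainless steel dish, straight sided, 36 mm tall, 64 mm across outside at the rim and 62 mm at the foot, wall 3 mm; about 90 g. Origin: centre of the underside, z up. Goes to the two-compartment tray.
- forceps: Rigid blue plastic forceps lying on the bench as a slim V: 116 mm long, 12 mm tall; two stiff arms joined at one end, 14 mm wide overall at mid-length, 21 mm at the open end; about 25 g. Origin: mid-length, on the underside; x along the length to the open end, z up. Go to the long compartment of the three-compartment tray, either way round.
- tray_two: Oblong grey tray fixed to the bench, 180 mm (its x) by 92 mm (its y), floor 4 mm thick, walls 14 mm high and 4 mm thick, with one cross wall: two equal compartments 84 x 84 mm inside, centred at x = -44 and +44 mm, y = 0. Origin: centre of the underside. The large bottle and the dish take one compartment each, either way round.
- tray_three: Squarish grey tray fixed to the bench, 160 mm (its x) by 164 mm (y), floor 4 mm, walls 14 mm high and 4 mm thick. Three compartments: a long one, 152 (x) x 78 mm (y) inside, centred at x 0, y -39 mm, for the forceps lying along x; two of 74 x 74 mm centred at x -39 and +39, y +41 mm, for small bottle and pot, either way round. Origin: centre of the underside.
- beaker: Clear glass beaker standing among the stock, open, 48 mm across, 58 mm tall. Origin: centre of the underside, z up. Not part of a kit: leave it alone.
- tape: Roll of whitish tape lying flat among the stock, a ring 60 mm outside, 38 mm inside, 22 mm tall. Origin: centre of the underside, z up. Not part of a kit: leave it alone.
- stopper: Black rubber stopper, a small cone 28 mm across at the foot, 22 mm at the top, 26 mm tall, standing nearest the robot beside the forceps. Origin: centre of the underside, z up. Not part of a kit: leave it alone.
There are look-alikes about, which are no part of the job. Leave any orange or purple look-alike of the dish alone. Of the things shaped like the forceps, the blue one is meant.

How it is judged (in metres and radians):
At the end, for the whole second after the job is handed in: Each thing stands (forceps lie) in its own compartment of its tray, its centre within 20 (large bottle), 13 (dish), 22 (small bottle), 14 (pot) or 22 along and 30 across (forceps) mm of the compartment's centre, at most 5 mm above the tray floor, within 7 degrees of upright, at rest, released ((((x of bottle_large in the frame of tray_two between -0.064 and -0.024 m and y of bottle_large in the frame of tray_two between -0.02 and 0.02 m) and (x of dish in the frame of tray_two between 0.031 and 0.057 m and y of dish in the frame of tray_two between -0.013 and 0.013 m)) or ((x of bottle_large in the frame of tray_two between 0.024 and 0.064 m and y of bottle_large in the frame of tray_two between -0.02 and 0.02 m) and (x of dish in the frame of tray_two between -0.057 and -0.031 m and y of dish in the frame of tray_two between -0.013 and 0.013 m))) and (((x of bottle_small in the frame of tray_three between -0.061 and -0.017 m and y of bottle_small in the frame of tray_three between 0.019 and 0.063 m) and (x of pot in the frame of tray_three between 0.025 and 0.053 m and y of pot in the frame of tray_three between 0.027 and 0.055 m)) or ((x of bottle_small in the frame of tray_three between 0.017 and 0.061 m and y of bottle_small in the frame of tray_three between 0.019 and 0.063 m) and (x of pot in the frame of tray_three between -0.053 and -0.025 m and y of pot in the frame of tray_three between 0.027 and 0.055 m))) and x of forceps in the frame of tray_three between -0.022 and 0.022 m and y of forceps in the frame of tray_three between -0.069 and -0.009 m and z of each of bottle_large, dish in the frame of tray_two below 0.009 m and angle between each of bottle_large, dish, bottle_small, pot, forceps's own z axis and vertical below 0.12 rad and linear speed of each of bottle_large, dish, bottle_small, pot, forceps below 0.02 m/s and contact force between each of bottle_large, dish, bottle_small, pot, forceps and the fingers below 0.1 N and z of each of bottle_small, pot, forceps in the frame of tray_three below 0.009 m); the robot touches nothing.
It fails at once if a bottle, the pot or the dish is tipped by more than about 35 degrees (angle between any of bottle_large, bottle_small, pot, dish's own z axis and vertical above 0.6 rad).
It fails at once if the glass beaker, the roll of tape or the rubber stopper is moved by more than 30 mm (distance of any of beaker, tape, stopper from where it was at the start of the episode above 0.03 m).
It also fails if it takes over 128 s, if anything falls off the work surface, if the arm or the gripper's body presses on something with over 40 N, if the wrist force passes 120 N, or if a joint passes its speed limit or range.

## Working session

There is one attempt and no reset: what is moved stays moved. The work goes in short steps, Python scripts to look and compute and a shell command to move; the robot and the scene stay as the last step left them, time stands still between calls to the robot, and variables do not carry over. Pictures are saved under pics/ and viewed, about 12 in all and at most 16, crops included, and the job is handed in when it is done.

```bash
ls; mkdir -p pics; python3 - <<'E'
from cell import robot, eyes, workorder, spotter
import cv2,numpy as np
o=robot.get_obs(); print({k:np.round(v,3).tolist() for k,v in o.items()})
for n in ["scene","top"]:
    p=eyes.grab_frame(n); cv2.imwrite(f"pics/{n}0.png",p["frame"]); print(n,p["K"],p["dist_coeffs"],np.round(p["cam_to_world"],3))
    for q in ["bottle_large","bottle_small","pot","dish","forceps","tray_two","tray_three","beaker","tape","stopper"]:
        print(q,[(round(d["confidence"],2),np.round(d["position"]).tolist(),int(d["region"].sum())) for d in spotter.cut_out(q,p)])
E
```

```text
pics
{'time': 0.0, 'qpos': [1.015, 0.159, 1.598, 0.0, 1.386, -0.21], 'joint_vel': [0.001, -0.001, -0.001, -0.001, 0.002, 0.0], 'effort': [0.001, -38.556, -32.212, 0.07, 0.038, -0.0], 'tool_pos': [194.588, 540.448, 230.638], 'orientation': [0.27, 1.554, -0.273], 'wrist_force': [0.063, -0.285, -0.266], 'ft_torque': [-0.01, -0.016, 0.009], 'finger_gap': 91.932}
scene [[441.00690096   0.         313.68443424]
 [  0.         441.00690096 240.3375649 ]
 [  0.           0.           1.        ]] [-0.01647385  0.          0.          0.          0.        ] [[ 3.730000e-01 -5.890000e-01  7.170000e-01  1.009241e+03]
 [ 9.280000e-01  2.210000e-01 -3.010000e-01 -2.142670e+02]
 [ 1.900000e-02  7.770000e-01  6.290000e-01  4.962650e+02]
 [ 0.000000e+00  0.000000e+00  0.000000e+00  1.000000e+00]]
bottle_large [(0.61, [253.0, 397.0], 1578)]
bottle_small [(0.93, [275.0, 325.0], 885)]
pot [(0.62, [295.0, 247.0], 1380), (0.53, [334.0, 369.0], 2051)]
dish [(0.94, [334.0, 369.0], 2109), (0.89, [293.0, 508.0], 1697), (0.76, [249.0, 261.0], 1284), (0.49, [322.0, 443.0], 1266), (0.16, [231.0, 310.0], 499)]

[... 595 characters left out ...]
 -1.70000e-02  2.56200e+00]
 [-1.90000e-02  1.74000e-01  9.85000e-01  7.96317e+02]
 [ 0.00000e+00  0.00000e+00  0.00000e+00  1.00000e+00]]
bottle_large [(0.72, [207.0, 255.0], 862), (0.27, [288.0, 252.0], 202)]
bottle_small [(0.63, [204.0, 328.0], 457)]
pot [(0.77, [206.0, 400.0], 872)]
dish [(0.83, [147.0, 188.0], 1098), (0.8, [270.0, 369.0], 1170), (0.59, [144.0, 317.0], 1148)]
forceps [(0.82, [283.0, 308.0], 262), (0.61, [346.0, 226.0], 344)]
tray_two [(0.77, [216.0, 491.0], 5163), (0.74, [258.0, 143.0], 8196)]
tray_three [(0.7, [257.0, 144.0], 8345)]
beaker [(0.65, [141.0, 391.0], 882), (0.56, [145.0, 317.0], 1151)]
tape [(0.69, [150.0, 257.0], 597)]
stopper [(0.72, [286.0, 253.0], 223)]
```

View pics/top0.png

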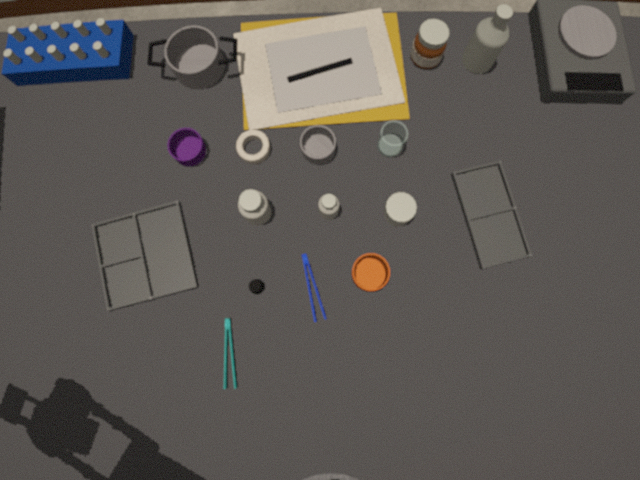

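View pics/scene0.png

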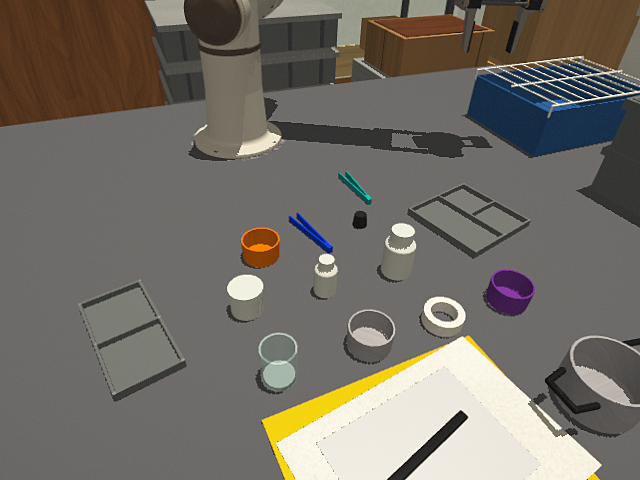

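Both pictures agree. In the top view (row, col):
- **Stock to move:** large bottle (207,255), small bottle (204,328), pot (207,401), steel dish (145,318), blue forceps (285,313).
- **Leave alone:** tape (146,253), beaker (139,392), stopper (286,256).
- **Look-alikes:** for the dish, purple (147,187) and orange (271,371). For the forceps, teal (350,229). For the pot or bottles, the white tape, the brown jar (42,431) and the flask at the back.

Next I'll fit the known shapes to the masks in both cameras.

```bash
cat > h.py <<'E'
import numpy as np,cv2
from scipy.optimize import minimize
from scipy.spatial.transform import Rotation as R
from cell import robot,eyes,spotter
def proj(p,P):
    T=np.linalg.inv(p["cam_to_world"]); c=np.atleast_2d(P)@T[:3,:3].T+T[:3,3]
    return cv2.projectPoints(c*[1,-1,-1],np.zeros(3),np.zeros(3),np.array(p["K"]),np.array(p["dist_coeffs"]))[0][:,0]
def ray(p,rc,z):
    u=cv2.undistortPoints(np.array([[[rc[1],rc[0]]]],float),np.array(p["K"]),np.array(p["dist_coeffs"]))[0,0]
    M=np.array(p["cam_to_world"]); d=M[:3,:3]@[u[0],-u[1],-1]; o=M[:3,3]; return (o+d*(z-o[2])/d[2])[:2]
def cyl(L,z0=0):
    a=np.linspace(0,2*np.pi,24,endpoint=False)
    return np.vstack([np.c_[d/2*np.cos(a),d/2*np.sin(a),0*a+z+z0] for d,z in L])
def box(lx,ly,h): return np.array([[x,y,z] for x in(-lx/2,lx/2) for y in(-ly/2,ly/2) for z in(0,h)])
M={"bottle_large":cyl([(50,0),(50,58),(36,66),(36,85)]),"bottle_small":cyl([(36,0),(36,46),(24,54),(24,66)]),
"pot":cyl([(49,0),(49,31),(52,31),(52,45)]),"dish":cyl([(62,0),(64,36)]),"tray_two":box(180,92,17),"tray_three":box(160,164,17),
"tape":cyl([(60,0),(60,22)]),"beaker":cyl([(48,0),(48,58)]),"stopper":cyl([(28,0),(22,26)]),
"forceps":np.array([[-58,-4,0],[-58,4,0],[58,10.5,0],[58,-10.5,0],[-58,-4,12],[-58,4,12],[58,10.5,12],[58,-10.5,12]])}
def mask(p,q,rc):
    D=[d for d in spotter.cut_out(q,p) if np.hypot(*(np.array(d["position"])-rc))<22]
    return D[0]["region"] if D else None
def fit(name,pms,x0):
    """pms: list of (picture, mask); x0: x,y,yaw -> x,y,yaw, mean IoU"""
    S=8
    def iou(v):
        P=M[name]@R.from_euler("z",v[2]).as_matrix().T+[v[0],v[1],0]; s=0
        for p,m in pms:
            h=cv2.convexHull(proj(p,P).astype(np.float32)); im=np.zeros(m.shape,np.uint8)
            cv2.fillConvexPoly(im,np.round(h*S).astype(np.int32),1,shift=3); im=im>0
            mm=m
            if name in("forceps","tray_two","tray_three"):
                c=cv2.convexHull(np.argwhere(m)[:,::-1].astype(np.int32)); mm=np.zeros(m.shape,np.uint8); cv2.fillConvexPoly(mm,c,1); mm=mm>0
            s+=(im&mm).sum()/(im|mm).sum()
        return s/len(pms)
    sx=np.array([[0,0,0],[12,0,0],[0,12,0],[0,0,.15]])
    f=lambda u:-iou([u[0],u[1],u[2]])
    r=minimize(f,x0,method="Nelder-Mead",options=dict(initial_simplex=np.array(x0)+sx,maxiter=150,xatol=.05,fatol=1e-5))
    return np.r_[r.x,-r.fun]
def tool(o=None):
    o=o or robot.get_obs(); return np.array(o["tool_pos"]),R.from_rotvec(o["orientation"])
def yaw(Rm): y=Rm.apply([0,1,0]); return np.arctan2(y[1],y[0])
def rows(targets,op=1.0,base=None):
    """targets: (x,y,z TCP, yaw of tool y) world; prints shift/turn relative to the present pose"""
    p,Rm=base or tool()
    for x,y,z,a in targets:
        yy=np.array([np.cos(a),np.sin(a),0]); X=np.array([0,0,-1.]); G=np.c_[X,yy,np.cross(X,yy)]
        s=Rm.inv().apply(np.array([x,y,z])-p)/800; t=(Rm.inv()*R.from_matrix(G)).as_rotvec()/(np.pi/2)
        print([x,y,z,round(a,3)],np.round(np.r_[s,t],4).tolist(),"mm",round(np.linalg.norm(s)*800),"deg",round(np.linalg.norm(t)*90,1))
E
python3 - <<'E'
from h import *
pt=eyes.grab_frame("top"); ps=eyes.grab_frame("scene")
px={"bottle_large":((207,255),(253,397)),"bottle_small":((204,328),(275,325)),"pot":((206,400),(297,246)),"dish":((144,317),(334,369)),"forceps":((283,310),(233,311)),
"tray_two":((216,491),(339,128)),"tray_three":((257,144),(219,468)),"tape":((147,253),(319,443)),"beaker":((139,392),(363,278)),"stopper":((286,256),(220,359))}
y0={"forceps":3.0,"tray_two":0.2,"tray_three":0.2}
for n,(a,b) in px.items():
    ms=[(p,m) for p,m in((pt,mask(pt,n,a)),(ps,mask(ps,n,b))) if m is not None]
    x0=[*ray(pt,a,15),y0.get(n,0)]
    print(n,"both",np.round(fit(n,ms,x0),2),*[np.round(fit(n,[m],x0),2) for m in ms])
p,Rm=tool(); print("yaw",yaw(Rm),Rm.as_matrix().round(3).tolist())
# forceps ends & tray axes
print("forceps head",ray(pt,(258,305),6),"tips",ray(pt,(319,320),6))
print("tray3 mid floor",ray(pt,(257,145),10), "div ends",ray(pt,(214,134),16),ray(pt,(298,152),16),"tray2 long edge",ray(pt,(171,454),16),ray(pt,(267,482),16))
f=lambda p,r,c,h,w:cv2.resize(p["frame"][r:r+h,c:c+w],None,fx=4,fy=4,interpolation=cv2.INTER_CUBIC)
cv2.imwrite("pics/crop1.png",f(pt,120,230,140,190))
E
```

```text
bottle_large both [5.6376e+02 1.2064e+02 1.8000e-01 9.3000e-01] [5.6372e+02 1.2054e+02 2.0000e-01 9.1000e-01] [5.6400e+02 1.2065e+02 1.1000e-01 9.7000e-01]
bottle_small both [ 5.6374e+02 -6.2200e+00 -1.0000e-02  9.1000e-01] [563.87  -6.7    0.     0.88] [ 5.6459e+02 -6.7400e+00  6.0000e-02  9.5000e-01]
pot both [ 5.5720e+02 -1.3002e+02  5.0000e-02  9.2000e-01] [ 5.5720e+02 -1.3002e+02  5.0000e-02  9.2000e-01]
dish both [6.8159e+02 9.8100e+00 1.9000e-01 9.1000e-01] [6.8132e+02 9.6700e+00 1.9000e-01 8.7000e-01] [6.8238e+02 9.7500e+00 6.0000e-02 9.5000e-01]
forceps both [428.55  24.37   3.36   0.71] [426.5   30.04   3.25   0.47] [418.74  21.94   3.37   0.84]
tray_two both [ 5.5128e+02 -2.9707e+02  2.3000e-01  9.8000e-01] [ 5.5097e+02 -2.9650e+02  2.3000e-01  9.8000e-01] [ 5.5283e+02 -2.9709e+02  2.3000e-01  9.7000e-01]
tray_three both [4.8643e+02 3.2242e+02 2.5000e-01 9.9000e-01] [4.8643e+02 3.2242e+02 2.5000e-01 9.9000e-01]
tape both [6.8416e+02 1.2894e+02 8.0000e-02 7.4000e-01] [6.8502e+02 1.2927e+02 1.7000e-01 6.5000e-01] [6.8477e+02 1.2859e+02 1.4000e-01 8.3000e-01]
beaker both [ 6.8575e+02 -1.2253e+02  3.0000e-02  9.6000e-01] [ 6.8650e+02 -1.2306e+02 -2.0000e-02  9.6000e-01] [ 6.8548e+02 -1.2241e+02  7.0000e-02  9.6000e-01]
stopper both [4.2959e+02 1.2072e+02 3.0000e-02 8.3000e-01] [4.3007e+02 1.2094e+02 2.0000e-02 9.0000e-01] [4.2867e+02 1.2123e+02 5.0000e-02 7.7000e-01]
yaw 1.2250253522060963 [[0.0, 0.339, 0.941], [-0.0, 0.941, -0.339], [-1.0, -0.0, 0.0]]
forceps head [477.54289203  35.0473995 ] tips [371.68226668  10.47343623]
tray3 mid floor [483.22439514 319.27686158] div ends [560.67357774 341.44096927] [410.30130924 300.97911342] tray2 long edge [ 628.75396863 -234.13867573] [ 454.91320653 -271.07443982]
```

View pics/crop1.png

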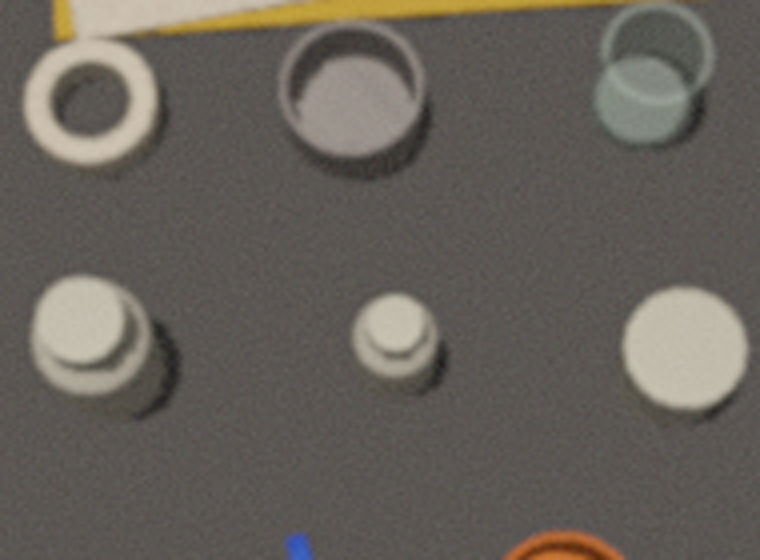

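The crop confirms the choice: tape, steel dish and beaker in the back row, large bottle, small bottle and pot in front. The two cameras agree to within 2 mm. One tool yaw of 1.80 rad suits both trays (0.23 and 0.25 rad plus a quarter turn) and the forceps, so I'll keep that yaw throughout.

```bash
python3 -c "
from h import *
rows([(564,120.5,150,1.8)])"
```

```text
[564, 120.5, 150, 1.8] [0.102, -0.3381, 0.6122, -0.366, 0.0, 0.0] mm 565 deg 32.9
```

```bash
python3 -m jog '[[[0.102,-0.338,0.612,-0.366,0,0,1],[0.102,-0.338,0.612,-0.366,0,0,1],[0.102,-0.338,0.612,-0.366,0,0,1],[0.102,-0.338,0.612,-0.366,0,0,1],[0.102,-0.338,0.612,-0.366,0,0,1],[0.102,-0.338,0.612,-0.366,0,0,1],[0.102,-0.338,0.612,-0.366,0,0,1],[0.102,-0.338,0.612,-0.366,0,0,1],[0.102,-0.338,0.612,-0.366,0,0,1],[0.102,-0.338,0.612,-0.366,0,0,1],[0.102,-0.338,0.612,-0.366,0,0,1],[0.102,-0.338,0.612,-0.366,0,0,1],[0.102,-0.338,0.612,-0.366,0,0,1],[0.102,-0.338,0.612,-0.366,0,0,1],[0.102,-0.338,0.612,-0.366,0,0,1],[0.102,-0.338,0.612,-0.366,0,0,1],[0.102,-0.338,0.612,-0.366,0,0,1],[0.102,-0.338,0.612,-0.366,0,0,1]]]' 10
python3 - <<'E'
from h import *
print(yaw(tool()[1])); rows([(564,120.5,45,1.8)])
p=eyes.grab_frame("scene"); cv2.imwrite("pics/s1.png",p["frame"])
E
```

```text
time: 3.7
tool_pos: [563.2, 121.7, 150.2]
orientation: [-0.181, 1.563, 0.181]
wrist_force: [0.6, -0.3, -0.4]
finger_gap: 91.7
1.8012479421961762
[564, 120.5, 45, 1.8] [0.1315, -0.0018, 0.0007, 0.0008, -0.0001, -0.0002] mm 105 deg 0.1
```

View pics/s1.png

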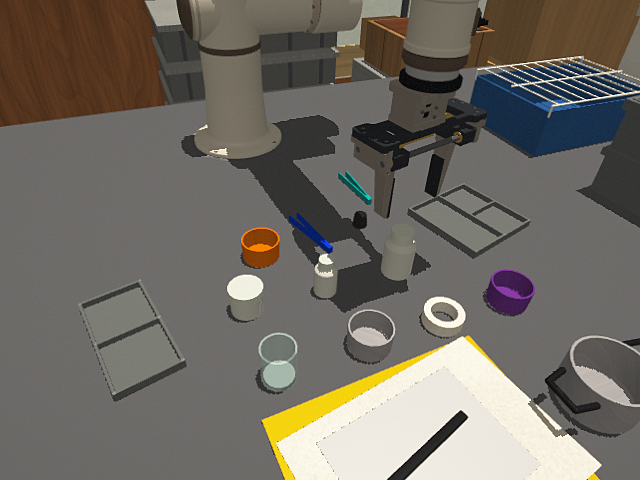

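The open jaws (tips at about (212,390) and (190,435)) straddle the large bottle at (253,397). I'll go down, grip and lift.

```bash
python3 -m jog '[[[0.04,-0.0018,0.0007,0,0,0,1],[0.08,-0.0018,0.0007,0,0,0,1],[0.11,-0.0018,0.0007,0,0,0,1],[0.1315,-0.0018,0.0007,0,0,0,1],[0.1315,-0.0018,0.0007,0,0,0,1],[0.1315,-0.0018,0.0007,0,0,0,1],[0.1315,-0.0018,0.0007,0,0,0,0],[0.1315,-0.0018,0.0007,0,0,0,0],[0.1315,-0.0018,0.0007,0,0,0,0],[0.1315,-0.0018,0.0007,0,0,0,0],[0.1315,-0.0018,0.0007,0,0,0,0],[0.1315,-0.0018,0.0007,0,0,0,0],[0.1315,-0.0018,0.0007,0,0,0,0],[0.1315,-0.0018,0.0007,0,0,0,0]]]' 25
```

```text
time: 4.92
tool_pos: [564.8, 119.6, 45.1]
orientation: [-0.179, 1.563, 0.18]
wrist_force: [-0.8, 1.4, 2.8]
finger_gap: 49.3
```

```bash
python3 -c "
from h import *
rows([(565,120,160,1.8),(594.3,-287,160,1.8),(594.3,-287,50,1.8)])"
```

```text
[565, 120, 160, 1.8] [-0.1436, 0.0005, 0.0004, -0.0002, 0.0002, -0.0003] mm 115 deg 0.0
[594.3, -287, 160, 1.8] [-0.1439, -0.5033, -0.0794, -0.0002, 0.0002, -0.0003] mm 424 deg 0.0
[594.3, -287, 50, 1.8] [-0.0064, -0.5034, -0.0795, -0.0002, 0.0002, -0.0003] mm 408 deg 0.0
```

```bash
python3 -m jog '[[[-0.03,0,0,0,0,0,0],[-0.07,0,0,0,0,0,0],[-0.11,0,0,0,0,0,0],[-0.144,-0.01,0,0,0,0,0],[-0.144,-0.04,-0.006,0,0,0,0],[-0.144,-0.08,-0.013,0,0,0,0],[-0.144,-0.12,-0.019,0,0,0,0],[-0.144,-0.16,-0.025,0,0,0,0],[-0.144,-0.2,-0.032,0,0,0,0],[-0.144,-0.24,-0.038,0,0,0,0],[-0.144,-0.28,-0.044,0,0,0,0],[-0.144,-0.32,-0.05,0,0,0,0],[-0.144,-0.36,-0.057,0,0,0,0],[-0.144,-0.4,-0.063,0,0,0,0],[-0.144,-0.44,-0.069,0,0,0,0],[-0.144,-0.47,-0.074,0,0,0,0],[-0.144,-0.495,-0.078,0,0,0,0],[-0.144,-0.503,-0.0795,0,0,0,0],[-0.144,-0.503,-0.0795,0,0,0,0],[-0.144,-0.503,-0.0795,0,0,0,0]]]' 25
python3 - <<'E'
from h import *
o=robot.get_obs();print(o["finger_gap"],yaw(tool()[1])); rows([(594.3,-287,50,1.8)])
p=eyes.grab_frame("scene"); cv2.imwrite("pics/s2.png",p["frame"])
E
```

```text
time: 6.58
tool_pos: [593.9, -286.2, 159.4]
orientation: [-0.179, 1.564, 0.181]
wrist_force: [-0.5, 0.5, -1.8]
finger_gap: 48.7
48.69049169439613 1.7998158261032828
[594.3, -287, 50, 1.8] [0.1367, -0.0013, 0.0004, -0.0001, -0.0004, -0.0009] mm 109 deg 0.1
```

View pics/s2.png

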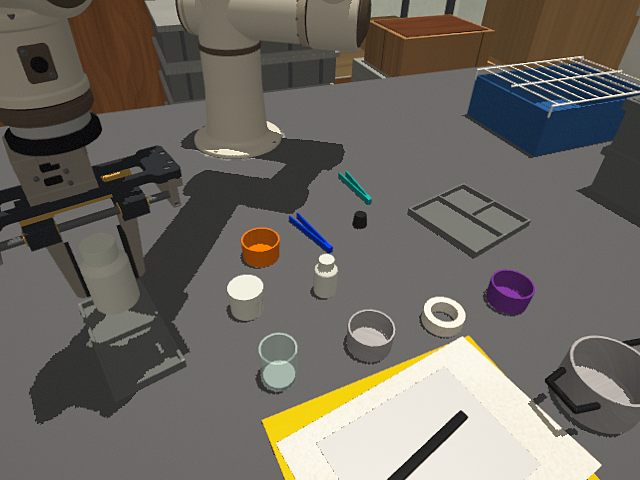

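The large bottle hangs upright in the jaws at (275,105), over the tray. I'll lower it, release and rise.

```bash
python3 -m jog '[[[0.03,-0.001,0.0004,0,0,0,0],[0.07,-0.001,0.0004,0,0,0,0],[0.1,-0.001,0.0004,0,0,0,0],[0.12,-0.001,0.0004,0,0,0,0],[0.132,-0.001,0.0004,0,0,0,0],[0.137,-0.001,0.0004,0,0,0,0],[0.137,-0.001,0.0004,0,0,0,0],[0.137,-0.001,0.0004,0,0,0,0],[0.137,-0.001,0.0004,0,0,0,0.85],[0.137,-0.001,0.0004,0,0,0,0.85],[0.137,-0.001,0.0004,0,0,0,0.85],[0.137,-0.001,0.0004,0,0,0,0.85],[0.137,-0.001,0.0004,0,0,0,0.85],[0.137,-0.001,0.0004,0,0,0,0.85],[0.1,-0.001,0.0004,0,0,0,0.9],[0.06,-0.001,0.0004,0,0,0,0.9],[0.02,-0.001,0.0004,0,0,0,1],[-0.01,-0.001,0.0004,0,0,0,1],[-0.01,-0.001,0.0004,0,0,0,1]]]' 25
python3 - <<'E'
from h import *
rows([(681.7,9.7,168,1.8),(681.7,9.7,37,1.8)])
ps=eyes.grab_frame("scene");pt=eyes.grab_frame("top")
for p in(ps,pt):
    uv=proj(p,[594.3,-287,45])[0][::-1]; m=mask(p,"bottle_large",uv); print(uv, None if m is None else fit("bottle_large",[(p,m)],[594,-287,0]).round(1))
E
```

```text
time: 8.22
tool_pos: [597.7, -289.9, 175.4]
orientation: [-0.186, 1.555, 0.173]
wrist_force: [0.4, -0.6, 1.4]
finger_gap: 92.4
[681.7, 9.7, 168, 1.8] [0.0076, 0.3409, 0.1872, -0.0, 0.0048, 0.0056] mm 311 deg 0.7
[681.7, 9.7, 37, 1.8] [0.1714, 0.3424, 0.186, -0.0, 0.0048, 0.0056] mm 341 deg 0.7
[336.429911   132.36497771] [ 5.901e+02 -2.907e+02  1.000e-01  9.000e-01]
[184.32816658 490.33176398] [ 594.8 -289.5   -0.     0.8]
```

```bash
python3 -c "
from h import *
print(tool()[0],robot.get_obs()['time']);rows([(681.7,9.7,150,1.8)])"
```

```text
[ 593.80721407 -287.09877744  166.09688847] 8.4167
[681.7, 9.7, 150, 1.8] [0.0205, 0.3363, 0.1913, -0.0001, -0.0013, -0.0015] mm 310 deg 0.2
```

```bash
python3 -m jog '[[[0.002,0.04,0.023,0,0,0,1],[0.005,0.085,0.048,0,0,0,1],[0.008,0.13,0.074,0,0,0,1],[0.01,0.175,0.099,0,0,0,1],[0.013,0.22,0.125,0,0,0,1],[0.016,0.265,0.151,0,0,0,1],[0.019,0.31,0.176,0,0,0,1],[0.0205,0.336,0.191,0,0,0,1],[0.0205,0.336,0.191,0,0,0,1],[0.0205,0.336,0.191,0,0,0,1],[0.0205,0.336,0.191,0,0,0,1],[0.0205,0.336,0.191,0,0,0,1]]]' 20
python3 - <<'E'
from h import *
rows([(681.7,9.7,37,1.8)])
ps=eyes.grab_frame("scene")
m=mask(ps,"dish",(334,369)); print(fit("dish",[(ps,m)],[681,10,0]).round(1))
E
```

```text
time: 9.42
tool_pos: [681.9, 7.1, 150.8]
orientation: [-0.179, 1.565, 0.178]
wrist_force: [-0.4, -1.5, -0.4]
finger_gap: 91.6
[681.7, 9.7, 37, 1.8] [0.1423, 0.0032, 0.0007, -0.0012, -0.0009, -0.0] mm 114 deg 0.1
[6.819e+02 9.400e+00 1.000e-01 1.000e+00]
```

```bash
python3 -m jog '[[[0.04,0.001,0,0,0,0,1],[0.08,0.001,0,0,0,0,1],[0.12,0.001,0,0,0,0,1],[0.141,0.001,0,0,0,0,1],[0.141,0.001,0,0,0,0,1],[0.141,0.001,0,0,0,0,1],[0.141,0.001,0,0,0,0,0],[0.141,0.001,0,0,0,0,0],[0.141,0.001,0,0,0,0,0],[0.141,0.001,0,0,0,0,0],[0.141,0.001,0,0,0,0,0],[0.141,0.001,0,0,0,0,0],[0.141,0.001,0,0,0,0,0]]]' 20
python3 -c "
from h import *
p,Rm=tool();rows([(*p[:2],p[2]+113,1.8),(508.7,-307.1,160,1.8)])"
```

```text
time: 10.6
tool_pos: [683.0, 9.7, 40.1]
orientation: [-0.18, 1.562, 0.18]
wrist_force: [-0.2, 1.4, 5.8]
finger_gap: 62.6
[np.float64(683.0025153395834), np.float64(9.6881486456053), np.float64(153.11598933154286), 1.8] [-0.1412, -0.0, 0.0002, -0.0, 0.001, 0.0002] mm 113 deg 0.1
[508.7, -307.1, 160, 1.8] [-0.1502, -0.3362, -0.3019, -0.0, 0.001, 0.0002] mm 381 deg 0.1
```

```bash
python3 -m jog '[[[-0.03,0,0,0,0,0,0],[-0.07,0,0,0,0,0,0],[-0.11,0,0,0,0,0,0],[-0.145,-0.01,-0.009,0,0,0,0],[-0.15,-0.04,-0.036,0,0,0,0],[-0.15,-0.075,-0.067,0,0,0,0],[-0.15,-0.11,-0.099,0,0,0,0],[-0.15,-0.145,-0.13,0,0,0,0],[-0.15,-0.18,-0.162,0,0,0,0],[-0.15,-0.215,-0.193,0,0,0,0],[-0.15,-0.25,-0.224,0,0,0,0],[-0.15,-0.285,-0.256,0,0,0,0],[-0.15,-0.315,-0.283,0,0,0,0],[-0.15,-0.333,-0.299,0,0,0,0],[-0.15,-0.336,-0.302,0,0,0,0],[-0.15,-0.336,-0.302,0,0,0,0],[-0.15,-0.336,-0.302,0,0,0,0]]]' 20
python3 - <<'E'
from h import *
ps=eyes.grab_frame("scene"); p,Rm=tool(); cv2.imwrite("pics/s3.png",ps["frame"])
print(p,robot.get_obs()["finger_gap"],yaw(Rm)); rows([(508.7,-307.1,44,1.8)])
E
```

```text
time: 12.02
tool_pos: [508.2, -306.3, 158.4]
orientation: [-0.179, 1.563, 0.181]
wrist_force: [-0.1, 0.0, -1.4]
finger_gap: 62.4
[ 508.4473153  -305.87206488  158.4706615 ] 62.32032719847018 1.800979431608045
[508.7, -307.1, 44, 1.8] [0.1431, -0.0017, -0.0, 0.0006, -0.0, -0.0006] mm 114 deg 0.1
```

View pics/s3.png

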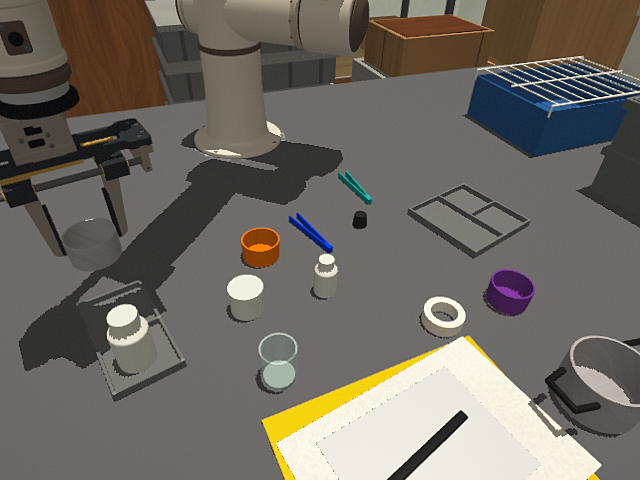

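The large bottle stands in its compartment at (340,130), and the dish hangs level at (245,93) over the other one. I'll lower and release it.

```bash
python3 -m jog '[[[0.03,-0.001,0,0,0,0,0],[0.07,-0.001,0,0,0,0,0],[0.11,-0.001,0,0,0,0,0],[0.13,-0.001,0,0,0,0,0],[0.14,-0.001,0,0,0,0,0],[0.144,-0.001,0,0,0,0,0],[0.144,-0.001,0,0,0,0,0],[0.144,-0.001,0,0,0,0,0],[0.144,-0.001,0,0,0,0,0.95],[0.144,-0.001,0,0,0,0,0.95],[0.144,-0.001,0,0,0,0,0.95],[0.144,-0.001,0,0,0,0,0.95],[0.144,-0.001,0,0,0,0,0.95],[0.144,-0.001,0,0,0,0,0.95],[0.12,-0.001,0,0,0,0,1],[0.08,-0.001,0,0,0,0,1],[0.04,-0.001,0,0,0,0,1],[0,-0.001,0,0,0,0,1],[0,-0.001,0,0,0,0,1],[0,-0.001,0,0,0,0,1]]]' 20
python3 - <<'E'
from h import *
ps=eyes.grab_frame("scene");pt=eyes.grab_frame("top")
rows([(557.2,-130,160,1.8)])
for n,x,y,h in(("dish",508.7,-307.1,18),("bottle_large",594.3,-287,45)):
  for p in(ps,pt):
    uv=proj(p,[x,y,h+4])[0][::-1]; m=mask(p,n,uv); print(n,uv, None if m is None else fit(n,[(p,m)],[x,y,0]).round(1))
uv=proj(ps,[557.2,-130,22])[0][::-1]; m=mask(ps,"pot",uv); print(uv,None if m is None else fit("pot",[(ps,m)],[557,-130,0]).round(1))
E
```

```text
time: 13.73
tool_pos: [509.4, -309.1, 161.4]
orientation: [-0.183, 1.56, 0.177]
wrist_force: [-1.7, -0.3, 0.1]
finger_gap: 91.5
[557.2, -130, 160, 1.8] [-0.0027, 0.2019, 0.1107, -0.0001, -0.0007, -0.0009] mm 184 deg 0.1
dish [306.12559337 116.86830005] [ 504.4 -310.4    0.     0.6]
dish [235.43452546 501.13037833] [ 5.065e+02 -3.070e+02  0.000e+00  5.000e-01]
bottle_large [334.41148493 131.60447892] [ 5.925e+02 -2.902e+02 -1.000e-01  1.000e+00]
bottle_large [183.63969499 491.14969958] [ 597.2 -289.9    0.     0.9]
[297.27397685 246.02765409] [ 557.6 -130.2    0.     0.9]
```

```bash
python3 -m jog '[[[0,0.04,0.022,0,0,0,1],[0,0.085,0.047,0,0,0,1],[0,0.13,0.071,0,0,0,1],[0,0.175,0.096,0,0,0,1],[0,0.202,0.111,0,0,0,1],[0,0.202,0.111,0,0,0,1],[0,0.202,0.111,0,0,0,1],[0,0.202,0.111,0,0,0,1],[0,0.202,0.111,0,0,0,1],[0,0.202,0.111,0,0,0,1]]]' 15
python3 - <<'E'
from h import *
ps=eyes.grab_frame("scene");pt=eyes.grab_frame("top")
rows([(557.3,-130,41,1.8)])
cv2.imwrite("pics/c2.png",np.hstack([cv2.resize(pt["frame"][140:290,430:550],None,fx=3.3,fy=3.3),cv2.resize(ps["frame"][260:410,60:180],None,fx=3.3,fy=3.3)]))
E
```

```text
time: 14.92
tool_pos: [557.7, -131.6, 158.7]
orientation: [-0.179, 1.564, 0.178]
wrist_force: [-0.8, 0.7, -1.0]
finger_gap: 92.2
[557.3, -130, 41, 1.8] [0.1471, 0.0018, -0.0002, -0.0011, -0.0001, 0.0] mm 118 deg 0.1
```

View pics/c2.png

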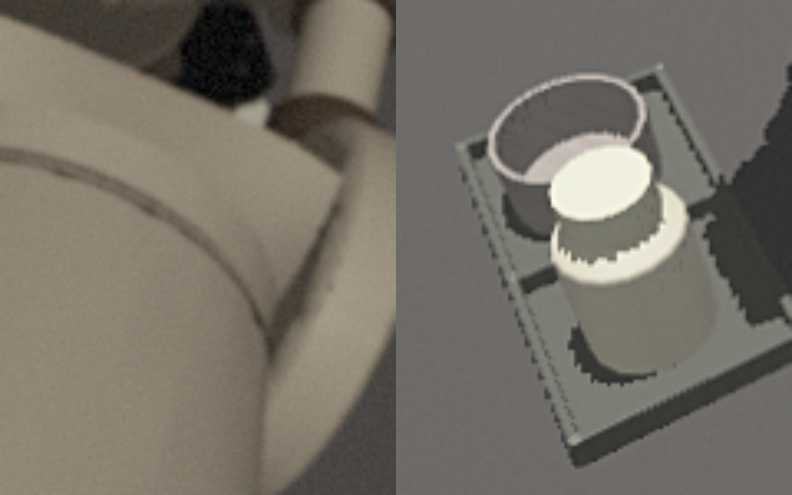

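The dish and the large bottle both stand in tray_two, well inside their compartments and clear of the walls. Pot next.

```bash
python3 -m jog '[[[0.04,0.001,0,0,0,0,1],[0.08,0.001,0,0,0,0,1],[0.12,0.001,0,0,0,0,1],[0.147,0.001,0,0,0,0,1],[0.147,0.001,0,0,0,0,1],[0.147,0.001,0,0,0,0,1],[0.147,0.001,0,0,0,0,0],[0.147,0.001,0,0,0,0,0],[0.147,0.001,0,0,0,0,0],[0.147,0.001,0,0,0,0,0],[0.147,0.001,0,0,0,0,0],[0.147,0.001,0,0,0,0,0],[0.147,0.001,0,0,0,0,0],[0.147,0.001,0,0,0,0,0],[0.147,0.001,0,0,0,0,0]]]' 20
python3 -c "
from h import *
print(robot.get_obs()['finger_gap']);rows([(514.1,371.8,165,1.8)])"
```

```text
time: 16.27
tool_pos: [558.0, -129.6, 41.6]
orientation: [-0.18, 1.563, 0.18]
wrist_force: [-1.1, 0.3, 4.6]
finger_gap: 51.4
51.42140180785738
[514.1, 371.8, 165, 1.8] [-0.1543, 0.6228, 0.0889, -0.0, 0.0002, 0.0001] mm 518 deg 0.0
```

```bash
python3 -m jog '[[[-0.03,0,0,0,0,0,0],[-0.07,0,0,0,0,0,0],[-0.11,0,0,0,0,0,0],[-0.15,0.01,0.001,0,0,0,0],[-0.154,0.045,0.006,0,0,0,0],[-0.154,0.09,0.013,0,0,0,0],[-0.154,0.135,0.019,0,0,0,0],[-0.154,0.18,0.026,0,0,0,0],[-0.154,0.225,0.032,0,0,0,0],[-0.154,0.27,0.039,0,0,0,0],[-0.154,0.315,0.045,0,0,0,0],[-0.154,0.36,0.051,0,0,0,0],[-0.154,0.405,0.058,0,0,0,0],[-0.154,0.45,0.064,0,0,0,0],[-0.154,0.495,0.071,0,0,0,0],[-0.154,0.54,0.077,0,0,0,0],[-0.154,0.585,0.084,0,0,0,0],[-0.154,0.615,0.088,0,0,0,0],[-0.154,0.623,0.089,0,0,0,0],[-0.154,0.623,0.089,0,0,0,0]]]' 20
python3 - <<'E'
from h import *
ps=eyes.grab_frame("scene"); p,Rm=tool(); cv2.imwrite("pics/s4.png",ps["frame"])
print(p,robot.get_obs()["finger_gap"],yaw(Rm)); rows([(514.1,371.8,46,1.8)])
E
```

```text
time: 17.93
tool_pos: [513.2, 373.3, 163.7]
orientation: [-0.182, 1.564, 0.182]
wrist_force: [-0.6, 0.1, 0.1]
finger_gap: 51.6
[513.61866703 371.85436209 163.76381848] 51.429421399715395 1.8011041632749283
[514.1, 371.8, 46, 1.8] [0.1472, -0.0001, 0.0007, 0.0007, -0.0006, 0.0005] mm 118 deg 0.1
```

View pics/s4.png

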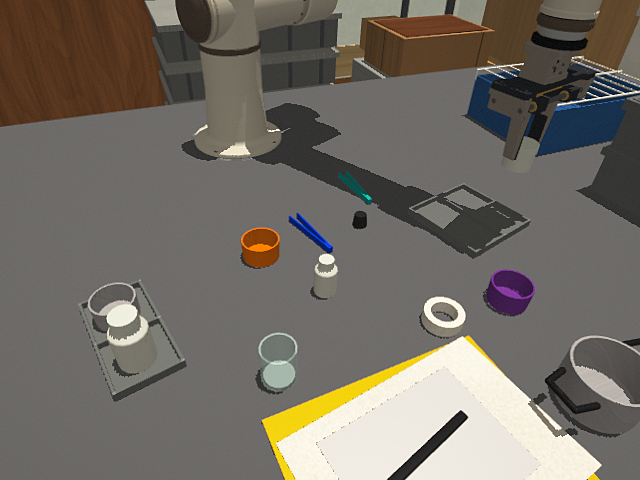

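The pot hangs upright at (155,520), above tray three. A blue crate with a wire top stands behind it at (110,555), so I'll check its distance before lowering.

```bash
python3 -c "
from h import *
p=eyes.grab_frame('scene')
for rc in[(115,470),(150,547),(115,640)]: print(rc,ray(p,rc,0))
for rc in[(72,476),(108,555)]: print(rc,ray(p,rc,80),ray(p,rc,110))
print(proj(p,[514,372,4]),tool()[0])
rows([(514.1,371.8,46,1.8)])"
```

```text
(115, 470) [ 77.00857343 645.7300819 ]
(150, 547) [316.93582263 694.54001794]
(115, 640) [ 239.2050329  1127.64542352]
(72, 476) [-25.64402079 722.70696251] [ 48.93956974 655.17981406]
(108, 555) [261.12692934 739.18842368] [315.04310349 670.47346586]
[[496.57999854 220.14724075]] [513.92486425 371.04565099 163.88679863]
[514.1, 371.8, 46, 1.8] [0.1474, 0.001, 0.0006, -0.0001, -0.0006, 0.0006] mm 118 deg 0.1
```

The crate is at y > 645, well clear.

```bash
python3 -m jog '[[[0.03,0.0005,0.0006,0,0,0,0],[0.07,0.0005,0.0006,0,0,0,0],[0.11,0.0005,0.0006,0,0,0,0],[0.135,0.0005,0.0006,0,0,0,0],[0.144,0.0005,0.0006,0,0,0,0],[0.148,0.0005,0.0006,0,0,0,0],[0.148,0.0005,0.0006,0,0,0,0],[0.148,0.0005,0.0006,0,0,0,0],[0.148,0.0005,0.0006,0,0,0,0.8],[0.148,0.0005,0.0006,0,0,0,0.8],[0.148,0.0005,0.0006,0,0,0,0.8],[0.148,0.0005,0.0006,0,0,0,0.8],[0.148,0.0005,0.0006,0,0,0,0.8],[0.148,0.0005,0.0006,0,0,0,0.8],[0.12,0.0005,0.0006,0,0,0,0.8],[0.08,0.0005,0.0006,0,0,0,1],[0.04,0.0005,0.0006,0,0,0,1],[0,0.0005,0.0006,0,0,0,1],[0,0.0005,0.0006,0,0,0,1],[0,0.0005,0.0006,0,0,0,1]]]' 20
python3 - <<'E'
from h import *
ps=eyes.grab_frame("scene");pt=eyes.grab_frame("top")
for p in (pt,ps):
    for n,x,y,h in(("pot",514.1,371.8,26),("bottle_small",564,-6.5,33),("dish",508.7,-307.1,22)):
        uv=proj(p,[x,y,h])[0][::-1]; m=mask(p,n,uv); print(n,uv, None if m is None else fit(n,[(p,m)],[x,y,0]).round(2))
rows([(564,-6.5,160,1.8)])
E
```

```text
time: 19.7
tool_pos: [515.8, 373.3, 167.2]
orientation: [-0.179, 1.558, 0.181]
wrist_force: [-0.5, 0.6, -0.4]
finger_gap: 91.4
pot [238.80429509 113.64520605] [5.1493e+02 3.7325e+02 1.0000e-01 9.0000e-01]
bottle_small [205.69402854 327.92830964] [ 5.656e+02 -6.680e+00 -1.000e-02  9.100e-01]
dish [235.43452546 501.13037833] [ 5.0854e+02 -3.0977e+02  1.3000e-01  9.4000e-01]
pot [210.77447481 499.78702049] [5.1171e+02 3.7605e+02 4.0000e-02 9.4000e-01]
bottle_small [274.31708287 325.40391444] [ 5.6379e+02 -6.4600e+00 -1.0000e-02  9.0000e-01]
dish [306.12559337 116.86830005] [ 5.0266e+02 -3.1104e+02  2.0000e-02  6.4000e-01]
[564, -6.5, 160, 1.8] [0.0043, -0.4753, -0.0464, -0.0001, -0.0013, 0.0002] mm 382 deg 0.1
```

```bash
python3 -m jog '[[[0.004,-0.04,-0.004,0,0,0,1],[0.004,-0.085,-0.008,0,0,0,1],[0.004,-0.13,-0.013,0,0,0,1],[0.004,-0.175,-0.017,0,0,0,1],[0.004,-0.22,-0.021,0,0,0,1],[0.004,-0.265,-0.026,0,0,0,1],[0.004,-0.31,-0.03,0,0,0,1],[0.004,-0.355,-0.035,0,0,0,1],[0.004,-0.4,-0.039,0,0,0,1],[0.004,-0.44,-0.043,0,0,0,1],[0.004,-0.475,-0.046,0,0,0,1],[0.004,-0.475,-0.046,0,0,0,1],[0.004,-0.475,-0.046,0,0,0,1],[0.004,-0.475,-0.046,0,0,0,1],[0.004,-0.475,-0.046,0,0,0,1],[0.004,-0.475,-0.046,0,0,0,1]]]' 15
python3 -c "
from h import *
eyes.grab_frame('top')
rows([(564.5,-6.5,39,1.8)])"
```

```text
time: 21.43
tool_pos: [564.6, -4.6, 161.1]
orientation: [-0.181, 1.563, 0.181]
wrist_force: [-0.1, -0.1, -0.0]
finger_gap: 92.1
[564.5, -6.5, 39, 1.8] [0.1526, -0.0022, -0.0006, 0.0011, -0.0001, -0.0001] mm 122 deg 0.1
```

```bash
python3 -m jog '[[[0.04,-0.002,0,0,0,0,1],[0.08,-0.002,0,0,0,0,1],[0.12,-0.002,0,0,0,0,1],[0.152,-0.002,0,0,0,0,1],[0.152,-0.002,0,0,0,0,1],[0.152,-0.002,0,0,0,0,1],[0.152,-0.002,0,0,0,0,0],[0.152,-0.002,0,0,0,0,0],[0.152,-0.002,0,0,0,0,0],[0.152,-0.002,0,0,0,0,0],[0.152,-0.002,0,0,0,0,0],[0.152,-0.002,0,0,0,0,0],[0.152,-0.002,0,0,0,0,0],[0.152,-0.002,0,0,0,0,0],[0.152,-0.002,0,0,0,0,0],[0.152,-0.002,0,0,0,0,0]]]' 15
python3 -c "
from h import *
print(robot.get_obs()['finger_gap']);rows([(438.5,352.5,160,1.8)])"
```

```text
time: 22.82
tool_pos: [565.1, -7.4, 39.6]
orientation: [-0.18, 1.563, 0.18]
wrist_force: [-0.6, 1.0, 0.4]
finger_gap: 35.7
35.698696021186315
[438.5, 352.5, 160, 1.8] [-0.1504, 0.4741, -0.052, -0.0001, -0.0001, -0.0001] mm 400 deg 0.0
```

```bash
python3 -m jog '[[[-0.03,0,0,0,0,0,0],[-0.07,0,0,0,0,0,0],[-0.11,0,0,0,0,0,0],[-0.15,0.01,-0.001,0,0,0,0],[-0.15,0.045,-0.005,0,0,0,0],[-0.15,0.09,-0.01,0,0,0,0],[-0.15,0.135,-0.015,0,0,0,0],[-0.15,0.18,-0.02,0,0,0,0],[-0.15,0.225,-0.025,0,0,0,0],[-0.15,0.27,-0.03,0,0,0,0],[-0.15,0.315,-0.035,0,0,0,0],[-0.15,0.36,-0.039,0,0,0,0],[-0.15,0.405,-0.044,0,0,0,0],[-0.15,0.445,-0.049,0,0,0,0],[-0.15,0.468,-0.051,0,0,0,0],[-0.15,0.474,-0.052,0,0,0,0],[-0.15,0.474,-0.052,0,0,0,0],[-0.15,0.474,-0.052,0,0,0,0],[-0.15,0.474,-0.052,0,0,0,0]]]' 15
python3 - <<'E'
from h import *
ps=eyes.grab_frame("scene"); p,Rm=tool(); cv2.imwrite("pics/s5.png",ps["frame"])
print(p,robot.get_obs()["finger_gap"],yaw(Rm)); rows([(438.5,352.5,44,1.8)])
E
```

```text
time: 24.4
tool_pos: [439.0, 351.2, 159.5]
orientation: [-0.179, 1.564, 0.178]
wrist_force: [0.1, -0.3, -0.5]
finger_gap: 35.5
[439.13056868 351.0991202  159.51450736] 35.794342139311965 1.7982074524734828
[438.5, 352.5, 44, 1.8] [0.1444, 0.0019, -0.0004, -0.0011, -0.0001, 0.0003] mm 116 deg 0.1
```

View pics/s5.png

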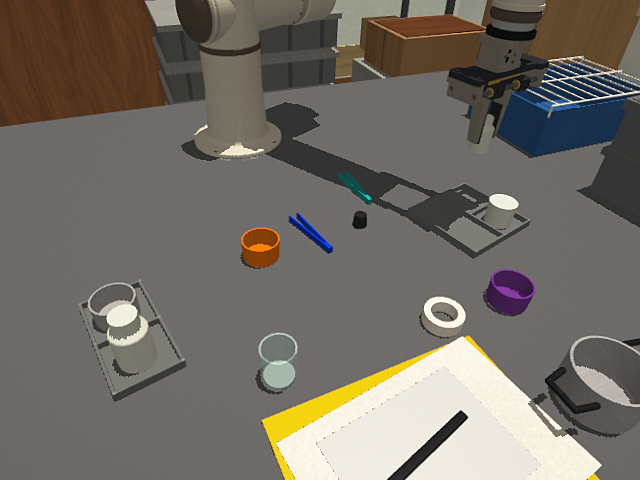

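The pot stands in tray three at (210,503), and the small bottle hangs upright at (135,482). I'll lower and release it, opening only to about 64 mm.

```bash
python3 -m jog '[[[0.03,0.001,0,0,0,0,0],[0.07,0.001,0,0,0,0,0],[0.11,0.001,0,0,0,0,0],[0.13,0.001,0,0,0,0,0],[0.14,0.001,0,0,0,0,0],[0.1445,0.001,0,0,0,0,0],[0.1445,0.001,0,0,0,0,0],[0.1445,0.001,0,0,0,0,0],[0.1445,0.001,0,0,0,0,0.7],[0.1445,0.001,0,0,0,0,0.7],[0.1445,0.001,0,0,0,0,0.7],[0.1445,0.001,0,0,0,0,0.7],[0.1445,0.001,0,0,0,0,0.7],[0.1445,0.001,0,0,0,0,0.7],[0.11,0.001,0,0,0,0,0.7],[0.07,0.001,0,0,0,0,0.7],[0.03,0.001,0,0,0,0,0.6],[0,0.001,0,0,0,0,0.6],[0,0.001,0,0,0,0,0.6],[0,0.001,0,0,0,0,0.6]]]' 15
python3 - <<'E'
from h import *
ps=eyes.grab_frame("scene");pt=eyes.grab_frame("top")
for p in (pt,ps):
    for n,x,y,h in(("pot",514.1,371.8,26),("bottle_small",438.5,352.5,37)):
        uv=proj(p,[x,y,h])[0][::-1]; m=mask(p,n,uv); print(n,uv, None if m is None else fit(n,[(p,m)],[x,y,0]).round(2))
# forceps by colour: blue pixels
for p in(pt,ps):
    f=p["frame"].astype(int); B=(f[...,0]-f[...,2]>60)&(f[...,0]-f[...,1]>60)
    n,l,s,c=cv2.connectedComponentsWithStats(B.astype(np.uint8)); 
    uv=proj(p,[426,24,6])[0]
    k=1+np.argmin(np.hypot(*(c[1:]-uv).T)+1e3*(s[1:,4]<80)); m=l==k
    print(s[k],fit("forceps",[(p,m)],[426,24,3.36]).round(2))
    uvs=np.argwhere(m); w=np.array([ray(p,q,8) for q in uvs]); a=np.array([np.cos(3.36),np.sin(3.36)]); t=w@a
    print("ends",w[t<t.min()+4].mean(0),w[t>t.max()-6].mean(0))
rows([(426,24,120,1.8)])
E
```

```text
time: 26.12
tool_pos: [439.3, 353.7, 161.2]
orientation: [-0.179, 1.56, 0.181]
wrist_force: [-0.8, 0.3, -1.0]
finger_gap: 55.2
pot [238.80429509 113.64520605] [5.1669e+02 3.6719e+02 1.3000e-01 4.9000e-01]
bottle_small [280.96753223 118.9760568 ] [ 4.4029e+02  3.5557e+02 -1.0000e-01  7.5000e-01]
pot [210.77447481 499.78702049] [ 5.1168e+02  3.7612e+02 -2.0000e-02  9.4000e-01]
bottle_small [187.4265827  467.79688395] [4.3411e+02 3.5878e+02 2.0000e-02 8.9000e-01]
[302 254  24  68 291] [427.6   24.03   3.37   0.96]
ends [482.91411993  37.44967224] [372.62043804  13.19590064]
[289 213  44  40 449] [427.3   24.48   3.37   0.94]
ends [489.95411827  34.03989561] [369.61292615  12.39439992]
[426, 24, 120, 1.8] [0.0481, -0.3968, -0.1072, -0.0001, -0.0018, 0.0004] mm 331 deg 0.2
```

```bash
python3 -m jog '[[[0,-0.04,-0.011,0,0,0,0.5],[0,-0.085,-0.022,0,0,0,0.5],[0.01,-0.13,-0.034,0,0,0,0.5],[0.02,-0.175,-0.046,0,0,0,0.5],[0.03,-0.22,-0.058,0,0,0,0.5],[0.04,-0.265,-0.07,0,0,0,0.5],[0.048,-0.31,-0.083,0,0,0,0.5],[0.048,-0.35,-0.094,0,0,0,0.5],[0.048,-0.38,-0.102,0,0,0,0.5],[0.048,-0.397,-0.106,0,0,0,0.5],[0.048,-0.397,-0.106,0,0,0,0.5],[0.048,-0.397,-0.106,0,0,0,0.5],[0.048,-0.397,-0.106,0,0,0,0.5],[0.048,-0.397,-0.106,0,0,0,0.5]]]' 15
python3 -c "
from h import *
eyes.grab_frame('top');eyes.grab_frame('top')
print(tool()[0]);rows([(427.5,24.2,19,1.8)])"
```

```text
time: 27.58
tool_pos: [427.7, 25.6, 120.9]
orientation: [-0.181, 1.564, 0.181]
wrist_force: [-0.5, -0.3, -0.0]
finger_gap: 45.4
[427.75819256  25.4887078  121.05648764]
[427.5, 24.2, 19, 1.8] [0.1276, -0.0015, -0.0006, 0.001, -0.0002, -0.0002] mm 102 deg 0.1
```

```bash
python3 -m jog '[[[0.04,-0.001,0,0,0,0,0.5],[0.08,-0.001,0,0,0,0,0.5],[0.11,-0.001,0,0,0,0,0.5],[0.122,-0.001,0,0,0,0,0.5],[0.127,-0.001,0,0,0,0,0.5],[0.127,-0.001,0,0,0,0,0.5],[0.127,-0.001,0,0,0,0,0.5],[0.127,-0.001,0,0,0,0,0],[0.127,-0.001,0,0,0,0,0],[0.127,-0.001,0,0,0,0,0],[0.127,-0.001,0,0,0,0,0],[0.127,-0.001,0,0,0,0,0],[0.127,-0.001,0,0,0,0,0],[0.127,-0.001,0,0,0,0,0],[0.127,-0.001,0,0,0,0,0],[0.127,-0.001,0,0,0,0,0]]]' 12
python3 -c "
from h import *
print(robot.get_obs()['finger_gap']);rows([(496,284.6,120,1.8)])"
```

```text
time: 29.02
tool_pos: [428.3, 23.8, 19.9]
orientation: [-0.18, 1.563, 0.18]
wrist_force: [-1.1, 1.3, 6.3]
finger_gap: 14.3
14.340590622721528
[496, 284.6, 120, 1.8] [-0.1251, 0.2983, 0.1565, -0.0001, 0.0002, 0.0001] mm 287 deg 0.0
```

```bash
python3 -m jog '[[[-0.03,0,0,0,0,0,0],[-0.07,0,0,0,0,0,0],[-0.11,0.01,0.005,0,0,0,0],[-0.125,0.04,0.021,0,0,0,0],[-0.125,0.075,0.039,0,0,0,0],[-0.125,0.11,0.058,0,0,0,0],[-0.125,0.145,0.076,0,0,0,0],[-0.125,0.18,0.094,0,0,0,0],[-0.125,0.215,0.113,0,0,0,0],[-0.125,0.25,0.131,0,0,0,0],[-0.125,0.28,0.147,0,0,0,0],[-0.125,0.298,0.1565,0,0,0,0],[-0.125,0.298,0.1565,0,0,0,0],[-0.125,0.298,0.1565,0,0,0,0],[-0.125,0.298,0.1565,0,0,0,0],[-0.125,0.298,0.1565,0,0,0,0]]]' 12
python3 - <<'E'
from h import *
ps=eyes.grab_frame("scene"); p,Rm=tool(); cv2.imwrite("pics/s6.png",ps["frame"])
print(p,robot.get_obs()["finger_gap"],yaw(Rm)); rows([(496,284.6,24,1.81)])
E
```

```text
time: 30.35
tool_pos: [495.5, 283.2, 119.3]
orientation: [-0.179, 1.564, 0.179]
wrist_force: [0.7, -0.4, -0.4]
finger_gap: 14.4
[495.64254138 283.22760711 119.41155143] 13.853190847794515 1.7985860491283925
[496, 284.6, 24, 1.81] [0.1193, 0.0016, 0.0009, -0.0073, -0.0004, 0.0002] mm 95 deg 0.7
```

View pics/s6.png

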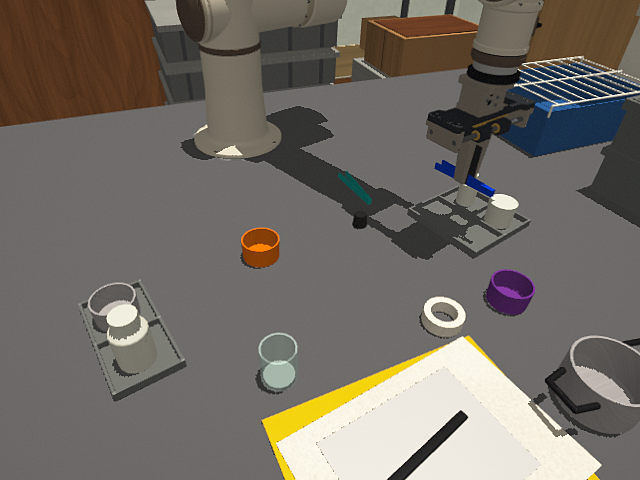

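The blue forceps are held level at about (178,465). I'll lower them into the long compartment and open just a little.

```bash
python3 -m jog '[[[0.03,0.001,0.0005,-0.007,0,0,0],[0.07,0.001,0.0005,-0.007,0,0,0],[0.1,0.001,0.0005,-0.007,0,0,0],[0.113,0.001,0.0005,-0.007,0,0,0],[0.119,0.001,0.0005,-0.007,0,0,0],[0.119,0.001,0.0005,-0.007,0,0,0],[0.119,0.001,0.0005,-0.007,0,0,0],[0.119,0.001,0.0005,-0.007,0,0,0.35],[0.119,0.001,0.0005,-0.007,0,0,0.35],[0.119,0.001,0.0005,-0.007,0,0,0.35],[0.119,0.001,0.0005,-0.007,0,0,0.35],[0.119,0.001,0.0005,-0.007,0,0,0.35],[0.09,0.001,0.0005,-0.007,0,0,0.35],[0.05,0.001,0.0005,-0.007,0,0,0.35],[0.01,0.001,0.0005,-0.007,0,0,0.35],[-0.03,0.001,0.0005,-0.007,0,0,0.35],[-0.07,0.001,0.0005,-0.007,0,0,0.35],[-0.1,-0.03,0.0005,-0.007,0,0,0.35]]]' 12
python3 -m jog '[[[0,-0.04,-0.02,0,0,0,0.5],[0,-0.08,-0.04,0,0,0,0.5],[0,-0.12,-0.06,0,0,0,0.5],[0,-0.16,-0.1,0,0,0,0.5],[0,-0.2,-0.15,0,0,0,0.5],[0,-0.25,-0.18,0,0,0,0.5],[0,-0.3,-0.2,0,0,0,0.5],[0,-0.3,-0.2,0,0,0,0.5],[0,-0.3,-0.2,0,0,0,0.5]]]'
python3 - <<'E'
from h import *
for n in M: 
    if not n.startswith(("tape","beaker","stopper")): M[n]=M[n]+[0,0,0 if n.startswith("tray") else 4]
pt=eyes.grab_frame("top"); ps=eyes.grab_frame("scene")
T2=(551.5,-297,.23);T3=(486.4,322.4,.25)
for n,x,y,h,T in(("bottle_large",594.3,-287,45,T2),("dish",508.7,-307.1,18,T2),("pot",514.1,371.8,22,T3),("bottle_small",438.5,352.5,33,T3),("tape",684.5,129,11,0),("beaker",686,-122.5,29,0),("stopper",429.5,121,13,0)):
    for p in(pt,ps):
        uv=proj(p,[x,y,h])[0][::-1]; m=mask(p,n,uv)
        if m is None: print(n,"none"); continue
        f=fit(n,[(p,m)],[x,y,0]); l=f[:2]
        if T: l=R.from_euler("z",-T[2]).as_matrix()[:2,:2]@(f[:2]-T[:2])
        print(n,l.round(1),f[3].round(2))
for p in(pt,ps):
    f=p["frame"].astype(int); B=(f[...,0]-f[...,2]>60)&(f[...,0]-f[...,1]>60)
    n,l,s,c=cv2.connectedComponentsWithStats(B.astype(np.uint8)); uv=proj(p,[496,284,6])[0]
    k=1+np.argmin(np.hypot(*(c[1:]-uv).T)+1e3*(s[1:,4]<80)); f=fit("forceps",[(p,l==k)],[496,284,3.38])
    print("forceps",(R.from_euler("z",-.25).as_matrix()[:2,:2]@(f[:2]-T3[:2])).round(1),f[2:])
cv2.imwrite("pics/end.png",np.hstack([cv2.resize(pt["frame"][180:330,70:220],(400,400)),cv2.resize(ps["frame"][160:280,400:540],(400,400))]))
cv2.imwrite("pics/endtop.png",pt["frame"])
E
```

```text
time: 31.9
tool_pos: [501.6, 263.8, 202.9]
orientation: [-0.19, 1.559, 0.193]
wrist_force: [0.6, 0.1, -0.2]
finger_gap: 32.1
time: 32.65
tool_pos: [402.8, -12.9, 199.9]
orientation: [-0.186, 1.562, 0.183]
wrist_force: [0.0, 0.2, 0.2]
finger_gap: 46.1
bottle_large [44.5 -0.8] 0.88
bottle_large [44.1 -2.9] 0.95
dish [-45.   -2.6] 0.96
dish [-47.8  -2.7] 0.63
pot [39.4 38.7] 0.94
pot [40.6 39.5] 0.93
bottle_small none
bottle_small [-39.1  41.6] 0.91
tape [684.1 127.4] 0.67
tape [684.7 128.7] 0.82
beaker [ 684.1 -122.5] 0.89
beaker [ 686.  -122.6] 0.97
stopper none
stopper [429.6 120.5] 0.88
forceps [ -0.8 -38.6] [3.40380642 0.81629834]
forceps [ -1. -39.] [3.39865129 0.95178849]
```

View pics/end.png

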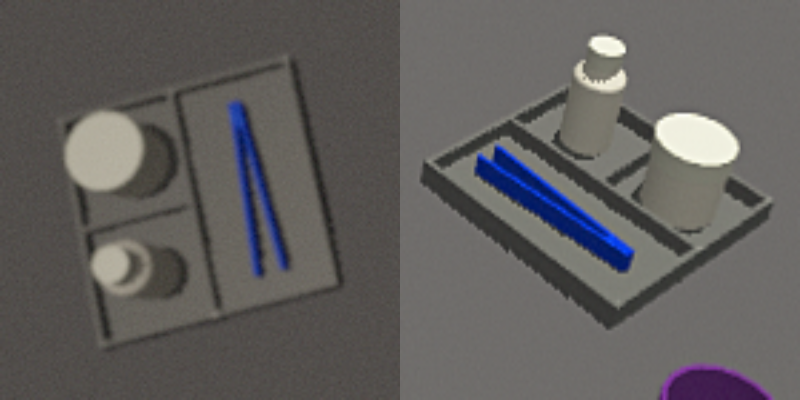

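View pics/endtop.png

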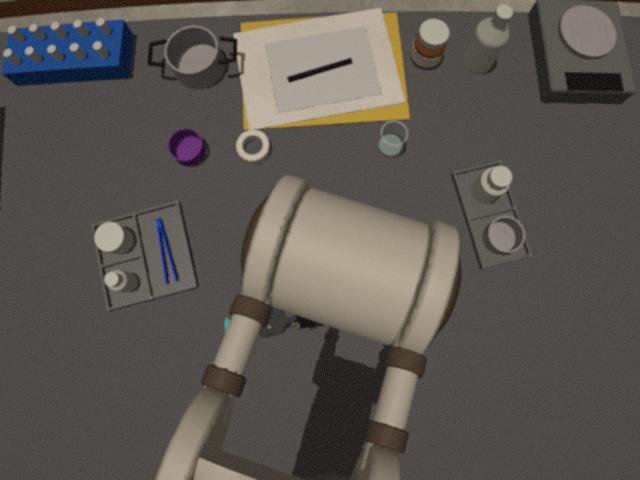

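All five things stand or lie near the middle of their compartments, and the arm is clear. I'll hand the job in.

```bash
python3 -c "
from cell import workorder
print(workorder.sign_off())"
```

```text
the job is handed in; nothing more can be done
None
```

Both kits are made up and the job is handed in at about 33 s of robot time. The large bottle and the steel dish are in tray_two. The small bottle, the pot and the blue forceps are in tray_three, with the forceps lying in the long compartment.

Positions from the last fits, each in its tray's frame:

| Thing | x, y (mm) | Largest offset from compartment centre (mm) | Allowed (mm) |
|---|---|---|---|
| Large bottle | (44, -1 to -3) | 3 | 20 |
| Dish | (-45 to -48, -3) | 5 | 13 |
| Pot | (39 to 41, 39) | 3 | 14 |
| Small bottle | (-39, 42) | 1 | 22 |
| Forceps | (-1, -39) | 1 | 22 along, 30 across |

- **Left alone:** the tape, beaker and stopper fitted within about 2 mm of where they started.
- **Weak checks:** in the last top view the networks missed the small bottle, and the stopper did not show past the arm, so both rest on the scene camera alone. The dish's scene-camera fit was poor (overlap 0.63, half hidden by the large bottle) and differed from the good top fit (0.96) by 3 mm.
- **Not measured:** tilt and height above the tray floor were judged by eye in the pictures, where everything looks upright and flat.

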